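Drag the parts tray home and latch it

TASK

Hook a fingertip behind the far lip of the metal parts tray and drag it along the bench, between the two wooden battens, until it presses on the rubber pad of the stop firmly but not hard, with some 12 N; then let go of it and fold the steel latch all the way down so that its nose holds the near wall of the tray. The stop's setting is not known beforehand, so feel for it: never ram or force the tray, stop or latch. Keep the tray flat on the bench with the two wooden feet standing in it, and leave the can, the hammer and the carton alone.

Things in the scene. Friction and masses are not known exactly. Their poses are not given: they have to be found in the camera images.
- dock: Plywood jig fixed to the bench. Origin: on the bench, mid channel, at the nominal place of the stop's pad face. x points out along the channel, away from the stop (drag the tray along -x), z up. Two battens, 45 mm high, 130 mm apart, run from x = -100 to 60 mm; their ends flare out to x = 107 mm, where the mouth is 160 mm wide. The tray slides on the bench between them.
- stop_nominal (a point): Fixed on the dock, 40 mm above its origin. The wooden stop's face, a rubber pad 80 mm wide, 19 to 43 mm high, is within 18 mm of here along the dock's x, either way: its setting differs each time and is NOT measured. The pad is sprung, 4 N per mm, bottoming at 10 mm. Press the tray on it with 10 to 15 N beyond the sliding drag; over 20 N between tray and jig is too much.
- latch (a joint): Angle of the steel latch on the stop: 0 folded fully down (fixed limit), starts raised at 0.9 to 1.15, at most 1.4. A bar 16 mm wide, 8 mm thick, reaching 96 mm from its hinge, along the dock's +x when down. A nose block sits under it 58 to 94 mm from the hinge, 26 mm wide, foot 20 mm below the bar's middle. Stiff: stays at any angle; 2 to 3 N from above near its end folds it.
- latch_nominal (a point): Fixed on the dock: where the latch's hinge (axis along dock y, at mid bar) would be at the nominal setting, 50 mm above the bench. The true hinge shifts with the stop: always 40 mm nearer the robot than the unpressed pad face, mid channel. The nose drops inside the tray's near wall only if its near lip is within 6 mm of the pad; else it lands on the wall at about 0.15 rad: do not force it.
- tray: Loose plain aluminium tray, open on top, 120 x 120 mm over its outward lip, 40 mm high, 0.5 to 0.7 kg. Origin: centre of its underside; z up; x away from the robot, within 0.12 rad of the dock's x. It starts at the dock's mouth, near lip 107 to 125 mm beyond stop_nominal, free bench behind it. When it touches the pad its origin is 60 mm beyond the pad face. Sliding it takes 2 to 8 N.
- far_lip (a point): Middle of the edge of the tray's far lip, at its top: 60 mm from the tray's origin along its x, 40 mm up. The lip runs all round at the top of the wall, 4 mm thick, sticking out 8 mm; with the 4 mm wall the rim is 12 mm from lip edge to inner face.
- foot_a: Tapered dark wooden sofa foot, 38 mm across at the bottom, 40 mm high, 50 g, standing loose in the far left part of the tray. Origin: centre of its underside.
- foot_b: The same, in the far right part of the tray.
- can: Bystander: yellow can, 52 mm across, 140 mm high, standing left of the dock. Origin: centre of its underside.
- hammer: Bystander: hammer lying right of the dock, about 0.3 m long along its x axis.
- carton: Bystander: cardboard carton, 90 x 60 x 40 mm, right of the hammer. Origin: centre of its underside.
Mind the look-alikes: they are no part of the job. Of the things that look like the tray, take the one that is farthest to the robot's left at the start. Leave any yellow look-alike of the foot_a alone.

How it is judged (in metres and radians):
On the way, in this order (a step that is already met when the one before it is completed fails the run):
1. the tray is drawn in between the battens and pressed against the stop's pad with at least 8 N (x of tray in the frame of dock below 0.08 m and contact force between tray and dock above 8 N and value of joint latch above 0.5 rad), for 0.2 s.
2. the latch is folded fully down over the near wall of the tray (x of tray in the frame of dock below 0.08 m and value of joint latch below 0.08 rad), for 0.2 s.
At the end, for the whole second after the job is handed in: The latch is folded down (below 0.08 rad) with its nose inside the tray's near wall; the tray lies flat and at rest at the stop (its centre less than 80 mm out along the dock's x axis, which with the latch down leaves it within about 6 mm of the pad), and both wooden feet stand upright in it (all of step 2 and linear speed of tray below 0.01 m/s and height (world z) of tray below 0.006 m and horizontal distance between each of foot_a, foot_b and tray below 0.055 m and height (world z) of each of foot_a, foot_b below 0.012 m and angle between each of foot_a, foot_b's own z axis and vertical below 0.2 rad); the robot touches nothing.
It fails at once if the tray and the dock (battens, stop or latch) are pressed together with more than 20 N (contact force between tray and dock above 20 N).
It fails at once if the tray is lifted or tipped up off the bench (height (world z) of tray above 0.012 m or angle between tray's own z axis and vertical above 0.15 rad).
It fails at once if a wooden foot is tipped over (angle between any of foot_a, foot_b's own z axis and vertical above 0.6 rad).
It fails at once if the can, the hammer or the carton is moved by more than 25 mm (distance of any of can, hammer, carton from where it was at the start of the episode above 0.025 m).
It also fails if it takes over 72 s, if anything falls off the work surface, if the arm or the gripper's body presses on something with over 40 N, if the wrist force passes 120 N, or if a joint passes its speed limit or range.

ROBOT

A 6-joint arm with a two-finger parallel gripper is mounted at the origin on the work surface. World frame = base frame: x ahead of the robot, y to its left, z up, the work surface at z = 0. Lengths are in m, angles in degrees, forces in N, time in s.
With the tool pointing down it reaches from about 0.2 to 0.875 m from the base axis. Payload 3.4 kg.
Tool frame: the origin (TCP) lies midway between the tips of the shut fingers; the grasp point (between the pads) lies 19 mm behind it; z points along the fingers, x is the direction in which the jaws open and shut, and the axes are right-handed (so a half turn about z gives the same grasp; the last joint's range is limited). The gripper opens to 94 mm and grips with 3 to 60 N. Pads are 16 mm wide; open, the fingers measure 119 mm over their backs; the gripper's body (75 mm by 177 mm) begins 78 mm behind the grasp point.
Start: joints at [65.26, 15.808, 86.224, -0, 77.962, -6.933], TCP at [0.176, 0.547, 0.205] pointing down, gripper open.
Joint ranges: [-165.64, 165.64], [-43.16, 119.46], [12.63, 154.43], [-67.54, 247.53], [6.08, 155.33], [-154.97, 154.97]. Speed limits (degrees/s): [147.25, 147.25, 180, 180, 180, 180].

INTERFACE

Orientations are given as [roll, pitch, yaw] about the fixed x, y, z axes, in that order (R = Rz(yaw) Ry(pitch) Rx(roll)).
In Python, from bench import readout, eyes, job, regions_of, pinpoint gives the robot as it stands.
- The arm moves only by the tool servo_tool, never from a script. Its argument "targets" is a list that holds one entry, the list of rows, each a list of 5 numbers: the closure, from -1 (fully open) to 1 (shut), so that 0 is half open, then the shift along the tool's x, y, z in m, then the turn about the tool's z in rad. A call has 1 to 5 rows; each row shifts and turns the commanded pose from where the row before left it, along the tool's axes as they then stand; what a row does not reach is not made up. A row lasts 1/10 s, in which the tool goes at most 50 mm and 8.59 degrees, less where a joint would pass 70% of its speed; a pose out of reach is approached as far as the arm can. A call is refused whole if a number of a shift passes 0.05 or a number of a turn 0.15, either way. A call with a gripper value outside its range is refused whole. The fingers move at their own pace and stop on an object; the grip force is fixed at half the most. Time passes only in rows, so rows that do not move let the fingers close. It gives the time, the measured TCP pose, the force and the opening at its end, in the units of the state.
- readout.observe(): the state, without advancing time (a new reading comes with each control period).
- eyes.capture(name): name is "scene" or "side" or "wrist"; returns a dict with "color" (384x512x3 uint8, red, green, blue), "intrinsics" (3x3 intrinsics, pixels), "R" (3x3) and "t" (3): a world point X has camera coordinates R X + t. Camera axes: x right, y down, z forward; pixel columns grow to the right and rows downward; lengths in m; the calibration is good to about 2 mm. A picture is of the moment at which its call begins. There is no depth.
- job.hand_in(): hands the job in, once; it reports no verdict.
Trained networks look in a picture, given as the dict that the camera call returned (one of the last four; its "shot" number tells which), for a name from the list of things; names that differ only in an ending like _2 or _b are one class to them, and where a whole thing is asked for, a point or a joint stands for the part that bears it (a point fixed in the world has none). Each returns a list of dicts, best first, with "confidence" (0 to 1); they miss things now and then, are a little off and sometimes report something else, mostly with a low value. They report only what shows in the picture. A call takes as long as a camera call. They do not tell look-alikes from the thing itself.
- regions_of(query, picture): "mask" (384x512 bool, what is visible of it) and "location" ([column, row] in pixels, amid what is visible of it).
- pinpoint(query, picture): "location" ([column, row] in pixels: a listed point, or the origin of a listed thing).
The state is a dict: "time_s": time; "joints": joint angles; "joint_velocities": joint speeds; "joint_torque": joint torques, N m; "position": TCP position; "eef_rot": TCP orientation; "force": force on the tool from outside, world axes, zero at the start; "wrist_torque": the same for the moment, N m; "gripper_width": finger opening in m.
Only numpy, scipy, OpenCV 4.12 (cv2) and the standard library are available. Lean on these libraries where they do the work, as an engineer would, in place of code of your own. Each camera call takes 0.05 s, during which the arm holds its last target.

## Working session

There is one attempt and no reset: what is moved stays moved. The work goes in short steps, Python scripts to look and compute and a tool call to move; the robot and the scene stay as the last step left them, time stands still between calls to the robot, and variables do not carry over. Pictures are saved under pics/ and viewed, and the job is handed in when it is done.

Besides the shell and the picture viewer there is one more tool, called after "Call:" as name([rows], argument=value, ...), one row to a line, values as JSON. servo_tool: Moves the arm, as the interface text tells. Its arguments: {"type":"object","properties":{"targets":{"type":"array","items":{"type":"array","items":{"type":"array","items":{"type":"number"}}}}},"required":["targets"]}

```bash
mkdir -p pics; ls; python3 - <<'E'
from bench import readout, eyes
import cv2
print(readout.observe())
for n in ["scene","side","wrist"]:
    p=eyes.capture(n); cv2.imwrite(f"pics/{n}0.png",p["color"][:,:,::-1]); print(n,p["intrinsics"].tolist(),p["R"].tolist(),p["t"].tolist(),p["shot"])
E
```

```text
pics
{'time_s': 0.0, 'joints': array([ 6.52614556e+01,  1.58467747e+01,  8.62921299e+01,  4.44168519e-04,
        7.79634914e+01, -6.93390348e+00]), 'joint_velocities': array([-0.08474271,  0.00931395, -0.05118201,  0.01815909,  0.03423748,
        0.04176627]), 'joint_torque': array([-4.18748150e-04, -4.04577041e+01, -2.37227708e+01,  7.00612692e-02,
        3.44785221e-02, -1.51993727e-04]), 'position': array([0.17559739, 0.54694664, 0.20463469]), 'eef_rot': array([-1.79987207e+02,  1.01594678e-01,  7.21952774e+01]), 'force': array([-0.16887025,  1.14559866, -0.15908929]), 'wrist_torque': array([-0.01565196, -0.01661118,  0.02884881]), 'gripper_width': 0.09396181878051874}
scene [[452.9622559387981, 0.0, 265.02937831218674], [0.0, 452.9622559387981, 191.180971446882], [0.0, 0.0, 1.0]] [[-0.5696184893684346, 0.8218830691349908, -0.006557227986788804], [0.6268482817785881, 0.42925895865827945, -0.6502291734787369], [-0.5315975998825188, -0.3744929466369929, -0.7597098292889778]] [0.4025105514300929, -0.32274990751260324, 1.5378056985419124] 1
side [[450.2039322060598, 0.0, 252.1385639887424], [0.0, 450.2039322060598, 186.68521718981356], [0.0, 0.0, 1.0]] [[0.6902220230405325, -0.723194083591131, -0.024163533860326068], [-0.38304729160036194, -0.33684468232370607, -0.8601223357103738], [0.6138960264633273, 0.6029311548170536, -0.5095151531049021]] [-0.4570616244141648, 0.2787642766590347, 0.7944240250260317] 2
wrist [[308.174397496074, 0.0, 257.18248779230026], [0.0, 308.174397496074, 193.763865885561], [0.0, 0.0, 1.0]] [[0.30678154682547937, 0.9517786137498655, -0.0015977908974614348], [0.9218732313789985, -0.2967239539777889, 0.2492080263607733], [0.23671676703227212, -0.07792538446599355, -0.9684486597964898]] [-0.5749788328151298, -0.025734487115026076, 0.39120150631208556] 3
```

View pics/scene0.png

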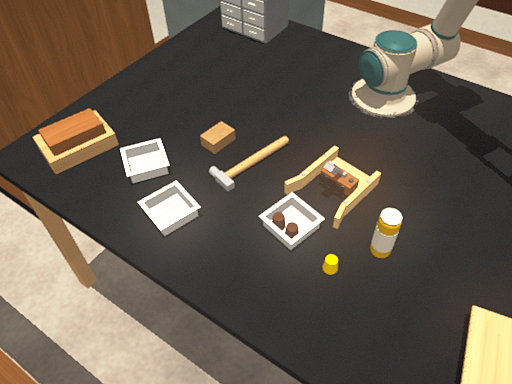

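View pics/side0.png

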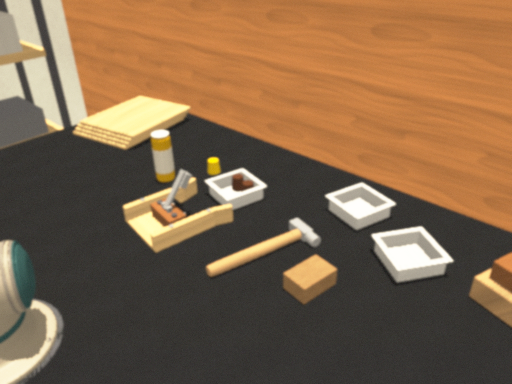

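View pics/wrist0.png

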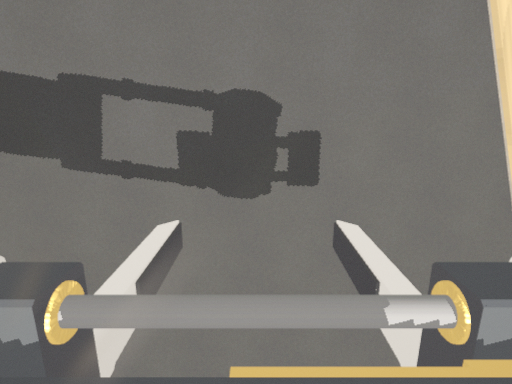

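The dock with its raised latch is at scene (335,180), and the target tray holding two dark feet is at (291,220). The can is at (385,232) and the hammer at (250,165). The plain trays at (145,160) and (170,207) and the yellow foot at (331,264) are look-alikes.

```bash
cat > h.py <<'E'
import numpy as np, cv2
from bench import readout, eyes, job, regions_of, pinpoint
def proj(p,X):
    X=np.atleast_2d(X); c=X@np.array(p["R"]).T+np.array(p["t"]); q=c@np.array(p["intrinsics"]).T
    return q[:,:2]/q[:,2:]
def ray(p,uv):
    R=np.array(p["R"]);C=-R.T@np.array(p["t"])
    d=R.T@np.linalg.solve(np.array(p["intrinsics"]),[uv[0],uv[1],1]); return C,d/np.linalg.norm(d)
def atz(p,uv,z):
    C,d=ray(p,uv); return C+d*(z-C[2])/d[2]
def tri(ps,uvs):
    A=np.zeros((3,3));b=np.zeros(3);
    for p,u in zip(ps,uvs):
        C,d=ray(p,u);M=np.eye(3)-np.outer(d,d);A+=M;b+=M@C
    X=np.linalg.solve(A,b); return X
def save(p,name,box=None,s=1):
    im=p["color"][:,:,::-1]
    if box: im=im[box[1]:box[3],box[0]:box[2]]
    cv2.imwrite(f"pics/{name}.png",cv2.resize(im,None,fx=s,fy=s,interpolation=cv2.INTER_CUBIC))
E
python3 - <<'E'
from h import *
a=eyes.capture("scene");b=eyes.capture("side")
save(a,"s1",(240,130,410,290),4.5); save(b,"d1",(110,110,280,260),4.5)
Z=dict(dock=0,stop_nominal=.04,latch_nominal=.05,tray=0,far_lip=.04,foot_a=.004,can=0,hammer=.015,carton=0)
for q,z in Z.items():
    for n,p in (("scene",a),("side",b)):
        for r in pinpoint(q,p)[:4]:
            print(q,n,np.round(r["location"],1),round(r["confidence"],2),np.round(atz(p,r["location"],z),3))
E
```

```text
dock scene [336.1 188.9] 0.8 [0.457 0.069 0.   ]
dock side [177.2 217.6] 0.95 [0.465 0.07  0.   ]
stop_nominal scene [334. 182.] 0.97 [0.472 0.066 0.04 ]
stop_nominal side [173.1 208.8] 0.85 [0.448 0.058 0.04 ]
latch_nominal scene [342.1 167.4] 0.95 [0.42  0.061 0.05 ]
latch_nominal side [159. 210.] 0.84 [0.414 0.066 0.05 ]
tray scene [290.8 227. ] 0.75 [0.64  0.036 0.   ]
tray scene [171.4 214.3] 0.73 [ 0.785 -0.251  0.   ]
tray scene [147.7 170.4] 0.71 [ 0.704 -0.418  0.   ]
tray scene [252.6 160.2] 0.23 [ 0.498 -0.189  0.   ]
tray side [406.9 256.8] 0.75 [ 0.704 -0.422  0.   ]
tray side [235.4 194.6] 0.69 [0.638 0.039 0.   ]
tray side [356.4 214.1] 0.63 [ 0.772 -0.252  0.   ]
tray side [239.1 189.4] 0.16 [0.664 0.051 0.   ]
far_lip scene [125.2 162. ] 0.98 [ 0.739 -0.46   0.04 ]
far_lip scene [158.2 188.7] 0.72 [ 0.76  -0.313  0.04 ]
far_lip scene [275.  227.4] 0.63 [0.689 0.018 0.04 ]
far_lip side [374.8 208.9] 0.71 [ 0.767 -0.302  0.04 ]
far_lip side [436.1 243. ] 0.67 [ 0.737 -0.465  0.04 ]
far_lip side [252.2 175. ] 0.58 [0.695 0.029 0.04 ]
far_lip side [246.  199.5] 0.5 [ 0.5
[... 242 characters left out ...]
 188. ] 0.52 [0.659 0.058 0.004]
foot_a side [246.9 196.9] 0.41 [0.646 0.003 0.004]
foot_a side [165.1 175.8] 0.39 [0.571 0.261 0.004]
can scene [380.5 250.1] 0.79 [0.573 0.26  0.   ]
can scene [215.7 144.1] 0.23 [ 0.506 -0.323  0.   ]
can side [165.3 176.4] 0.8 [0.574 0.264 0.   ]
can side [252. 197.] 0.73 [ 0.659 -0.003  0.   ]
can side [236.1 188.3] 0.37 [0.662 0.061 0.   ]
hammer scene [254.2 159.2] 0.65 [ 0.504 -0.179  0.015]
hammer scene [335.7 187.6] 0.38 [0.466 0.071 0.015]
hammer side [260.5 256.6] 0.75 [ 0.48  -0.199  0.015]
carton scene [217.8 140. ] 0.69 [ 0.488 -0.329  0.   ]
carton scene [278.5 223.9] 0.29 [0.65  0.004 0.   ]
carton side [311.3 286.4] 0.8 [ 0.493 -0.325  0.   ]
```

View pics/s1.png

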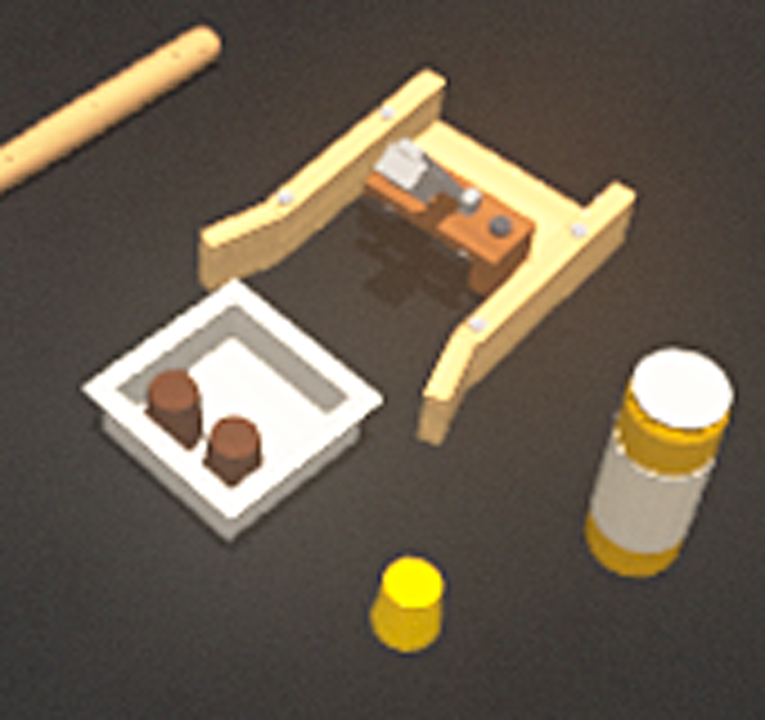

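View pics/d1.png

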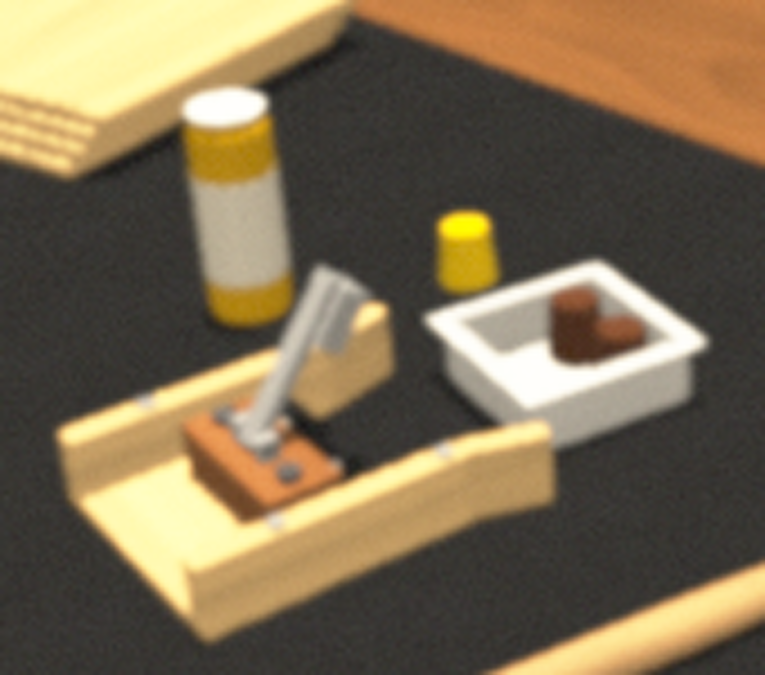

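```bash
python3 - <<'E'
from h import *
a=eyes.capture("scene");b=eyes.capture("side")
S=lambda u:np.array(u)/4.5+[240,130]-0.4
D=lambda u:np.array(u)/4.5+[110,110]-0.4
print("tray scene");
for u in [(237,280),(382,400),(230,520),(83,390)]: print(np.round(atz(a,S(u),.04),4))
print("tray side");
for u in [(598,262),(707,342),(540,420),(428,318)]: print(np.round(atz(b,D(u),.04),4))
print("screws scene z45");
for u in [(388,112),(285,198),(578,230),(478,325)]: print(np.round(atz(a,S(u),.045),4))
print("screws side");
for u in [(275,520),(445,450),(145,400)]: print(np.round(atz(b,D(u),.045),4))
print("ends scene");
for u in [(430,70),(620,183),(200,237),(432,400),(635,195)]: print(np.round(atz(a,S(u),.045),4))
print("ends side");
for u in [(60,435),(190,570),(530,425),(548,430),(380,305)]: print(np.round(atz(b,D(u),.045),4))
# pad/stop
for u in [(530,250),(370,190)]: print("stop",np.round(atz(a,S(u),.043),4))
print("latch tip tri",tri([a,b],[S((404,160)),D((340,285))]), "screws",tri([a,b],[S((388,112)),D((275,520))]),tri([a,b],[S((285,198)),D((445,450))]),tri([a,b],[S((578,230)),D((145,400))]))
E
```

```text
tray scene
[ 0.5653 -0.0091  0.04  ]
[0.5943 0.1064 0.04  ]
[0.7111 0.0793 0.04  ]
[ 0.684  -0.0371  0.04  ]
tray side
[0.7065 0.0781 0.04  ]
[ 0.6786 -0.0379  0.04  ]
[ 0.5569 -0.0257  0.04  ]
[0.5904 0.1049 0.04  ]
screws scene z45
[ 0.3966 -0.0032  0.045 ]
[ 0.4968 -0.0182  0.045 ]
[0.4196 0.1412 0.045 ]
[0.5191 0.1265 0.045 ]
screws side
[0.3987 0.0013 0.045 ]
[ 0.498 -0.015  0.045]
[0.4208 0.1471 0.045 ]
ends scene
[0.3478 0.     0.045 ]
[0.37  0.145 0.045]
[ 0.5529 -0.0436  0.045 ]
[0.582 0.131 0.045]
[0.374 0.157 0.045]
ends side
[0.3696 0.1517 0.045 ]
[ 0.3452 -0.0012  0.045 ]
[ 0.5446 -0.0311  0.045 ]
[ 0.5476 -0.0419  0.045 ]
[0.5762 0.1313 0.045 ]
stop [0.4486 0.1242 0.043 ]
stop [0.46   0.0205 0.043 ]
latch tip tri [0.49450466 0.05550598 0.12000661] screws [ 0.3974996  -0.00194477  0.04691506] [ 0.49717387 -0.01717631  0.04619175] [0.41973897 0.14246698 0.04684845]
```

Call:
servo_tool([
  [[0, 0, 0, 0, -0.08], [0, -0.02, 0.03, 0, -0.08], [0, -0.027, 0.04, 0, 0], [0, -0.027, 0.04, 0, 0], [0, -0.027, 0.04, 0, 0]],
])

```text
time_s: 1.75
position: [0.3079, 0.4219, 0.2056]
eef_rot: [180.0, -0.0, 81.4]
force: [1.1, 0.1, -0.1]
gripper_width: 0.0579
```

Call:
servo_tool([
  [[0, -0.027, 0.04, 0, 0], [0, -0.027, 0.04, 0, 0], [0, -0.027, 0.04, 0, 0], [0, -0.027, 0.04, 0, 0], [0, -0.027, 0.04, 0, 0]],
])

```text
time_s: 2.25
position: [0.4857, 0.258, 0.2057]
eef_rot: [180.0, -0.0, 81.3]
force: [1.3, 1.1, -0.2]
gripper_width: 0.0472
```

Call:
servo_tool([
  [[0, -0.028, 0.04, 0, 0], [0, -0.028, 0.04, 0, 0], [0, -0.028, 0.04, 0, 0], [0, -0.028, 0.04, 0, 0], [0, -0.028, 0.04, 0, 0]],
])

```text
time_s: 2.75
position: [0.6624, 0.0895, 0.2055]
eef_rot: [180.0, -0.0, 81.3]
force: [0.6, 0.8, -0.1]
gripper_width: 0.047
```

Call:
servo_tool([
  [[0, -0.028, 0.04, 0, 0], [0, -0.028, 0.04, 0, 0], [0, 0, 0, 0, 0]],
])

```text
time_s: 3.05
position: [0.7357, 0.0179, 0.2032]
eef_rot: [179.9, 0.1, 81.1]
force: [-0.3, -0.3, -0.9]
gripper_width: 0.0466
```

```bash
python3 - <<'E'
from h import *
p=eyes.capture("scene");save(p,"s2",(190,100,400,290),3.7)
p=eyes.capture("wrist");save(p,"w2",None,1.5)
print(p["R"].tolist(),p["t"].tolist(),readout.observe()["force"])
for q in("far_lip","tray","foot_a"):
  for r in pinpoint(q,p)[:3]: print(q,r["confidence"],r["location"],atz(p,r["location"],.04 if q=="far_lip" else 0.002))
E
```

```text
[[0.1548546218596717, 0.9879372244464778, -0.0002943496039346309], [0.9570651706981369, -0.14994165534524376, 0.2480801463819224], [0.24504347598996803, -0.038698069012799124, -0.968739466693412]] [-0.13489612999492168, -0.7243917864304745, 0.2102117772046859] [ 0.67662621  0.56374992 -0.01966784]
far_lip 0.83 [253.5, 148.6] [0.69782685 0.02304262 0.04      ]
tray 0.85 [256.8, 93.5] [0.63849619 0.03600601 0.002     ]
tray 0.84 [62.2, 240.1] [ 0.7818073  -0.24822827  0.002     ]
foot_a 0.77 [385.1, 118.6] [0.69078108 0.18390271 0.002     ]
foot_a 0.74 [238.7, 111.7] [0.65562987 0.0114071  0.002     ]
```

View pics/s2.png

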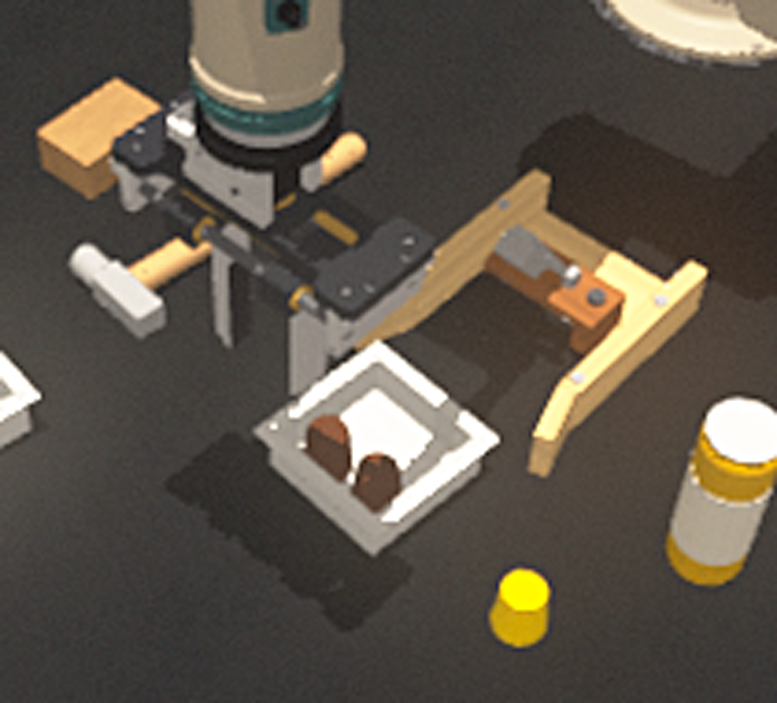

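View pics/w2.png

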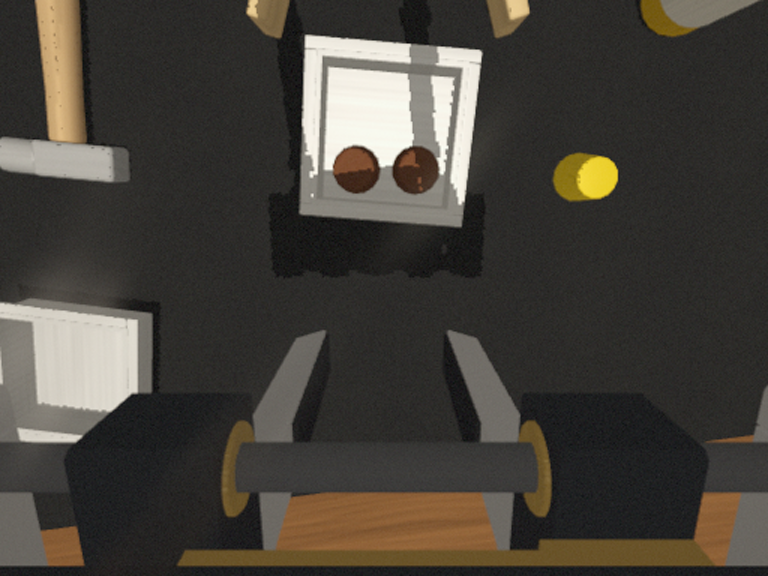

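Call:
servo_tool([
  [[0, 0, 0, 0.04, 0], [0, 0, 0, 0.04, 0], [0, 0, 0, 0.04, 0], [0, 0, 0, 0.04, 0], [0, 0, 0, 0.022, 0]],
])

```text
time_s: 3.8
position: [0.7286, 0.0257, 0.0207]
eef_rot: [-179.7, 0.0, 81.5]
force: [-0.0, 0.6, -0.1]
gripper_width: 0.0467
```

Call:
servo_tool([
  [[0, 0, -0.005, 0, 0], [0, 0, -0.005, 0, 0], [0, 0, 0, 0, 0]],
])

```text
time_s: 4.1
position: [0.7222, 0.0261, 0.0262]
eef_rot: [179.8, -0.0, 81.4]
force: [-0.4, -0.8, 0.3]
gripper_width: 0.0468
```

```bash
python3 - <<'E'
from h import *
p=eyes.capture("wrist");save(p,"w3",None,1.5)
print(readout.observe()["force"])
E
```

```text
[0.62803685 0.61336247 0.76917228]
```

View pics/w3.png

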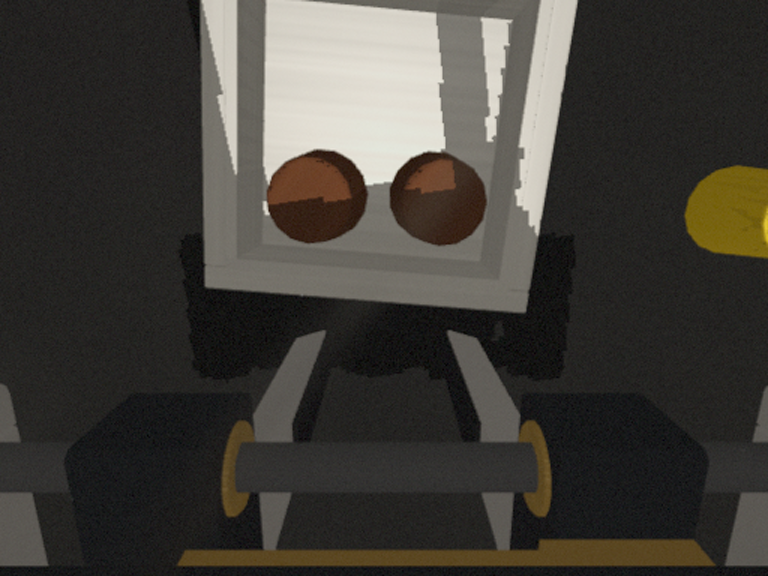

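Call:
servo_tool([
  [[0, 0, -0.004, 0, 0], [0, 0, -0.004, 0, 0], [0, 0, -0.004, 0, 0], [0, 0, -0.003, 0, 0], [0, 0, -0.003, 0, 0]],
])

```text
time_s: 4.65
position: [0.7059, 0.0281, 0.0241]
eef_rot: [179.8, -0.1, 81.3]
force: [3.8, 1.1, 0.2]
gripper_width: 0.047
```

Call:
servo_tool([
  [[0, 0, -0.003, 0, 0], [0, 0, -0.003, 0, 0], [0, 0, -0.003, 0, 0], [0, 0, -0.003, 0, 0], [0, 0, -0.003, 0, 0]],
])

```text
time_s: 5.15
position: [0.6902, 0.0298, 0.024]
eef_rot: [179.9, 0.0, 81.4]
force: [4.3, -0.7, 1.0]
gripper_width: 0.0472
```

```bash
python3 - <<'E'
from h import *
p=eyes.capture("wrist");save(p,"w4",None,1.5)
for i in range(3):
  o=readout.observe();print(o["force"],o["position"])
E
```

```text
[ 5.27065138 -0.80360194  1.24003361] [0.68942513 0.02985115 0.02396956]
[ 5.27065138 -0.80360194  1.24003361] [0.68942513 0.02985115 0.02396956]
[ 5.27065138 -0.80360194  1.24003361] [0.68942513 0.02985115 0.02396956]
```

View pics/w4.png

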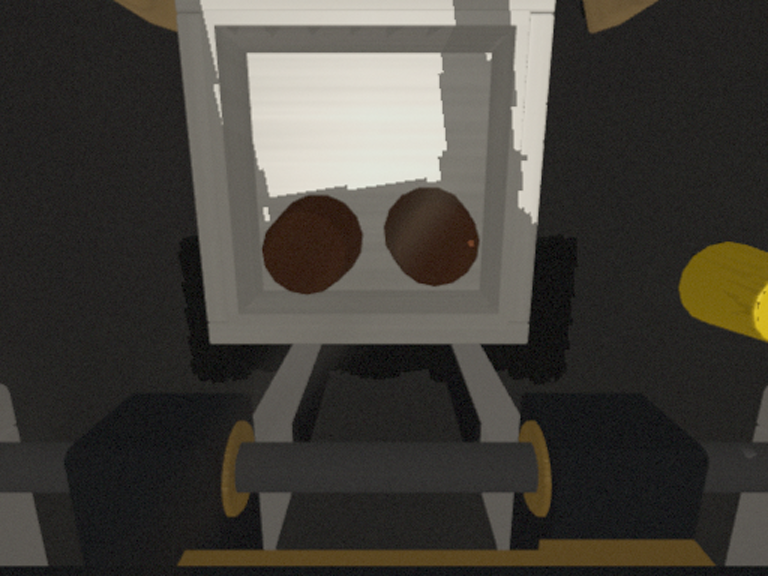

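```bash
python3 - <<'E'
from h import *
p=eyes.capture("wrist");s=eyes.capture("scene")
for u in [(210,343),(528,343),(178,8),(553,8)]: print("tray",atz(p,np.array(u)/1.5,.04))
for u in [(178,30),(590,32)]: print("bat z0?",atz(p,np.array(u)/1.5,0.0),atz(p,np.array(u)/1.5,.045))
save(s,"s4",(190,100,400,290),3.7)
for c in (p,s):
  for r in pinpoint("tray",c)[:2]: print(r["confidence"],atz(c,r["location"],0))
  for r in pinpoint("far_lip",c)[:2]: print("lip",r["confidence"],atz(c,r["location"],0.04))
E
```

```text
tray [ 0.67029183 -0.03345672  0.04      ]
tray [0.68828858 0.08488121 0.04      ]
tray [ 0.55919845 -0.01590327  0.04      ]
tray [0.57702539 0.10102738 0.04      ]
bat z0? [ 0.55231211 -0.03198551  0.        ] [ 0.56689727 -0.01573681  0.045     ]
bat z0? [0.57766737 0.12959758 0.        ] [0.58664556 0.11011437 0.045     ]
0.88 [0.62056367 0.03363996 0.        ]
lip 0.8 [0.68009234 0.02605256 0.04      ]
0.84 [6.12231289e-01 2.55874712e-02 1.11022302e-16]
0.83 [ 0.78246298 -0.25418514  0.        ]
lip 0.66 [0.67045327 0.01939515 0.04      ]
lip 0.6 [ 0.76907989 -0.30800604  0.04      ]
```

View pics/s4.png

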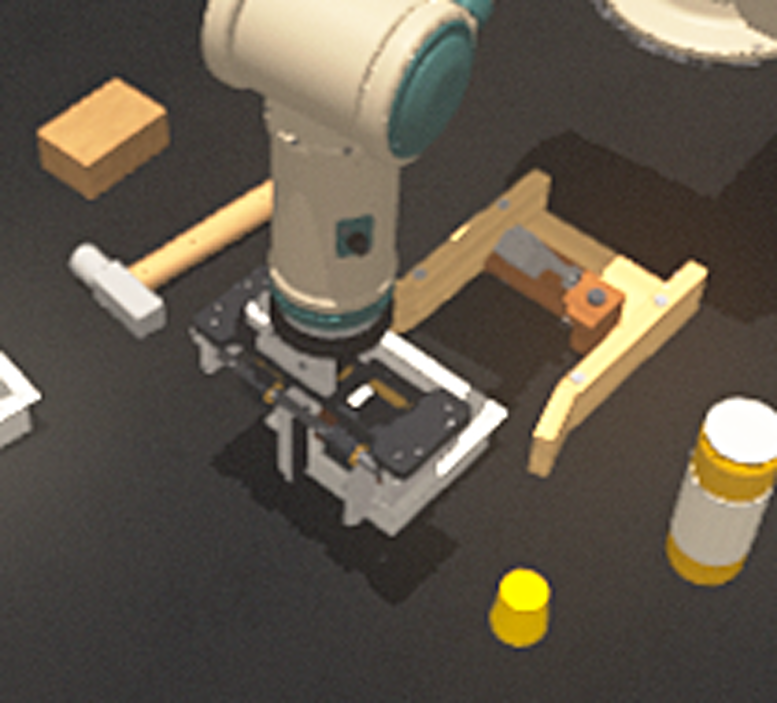

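Call:
servo_tool([
  [[0, 0.0005, -0.003, 0, 0], [0, 0.0005, -0.003, 0, 0], [0, 0.0005, -0.003, 0, 0], [0, 0.0005, -0.003, 0, 0], [0, 0.0005, -0.003, 0, 0]],
])

```text
time_s: 6.0
position: [0.6759, 0.034, 0.0237]
eef_rot: [179.9, 0.1, 81.4]
force: [4.9, -2.0, 1.7]
gripper_width: 0.0469
```

Call:
servo_tool([
  [[0, 0.0005, -0.003, 0, 0], [0, 0.0005, -0.003, 0, 0], [0, 0.0005, -0.003, 0, 0], [0, 0.0005, -0.003, 0, 0], [0, 0.0005, -0.003, 0, 0]],
])

```text
time_s: 6.5
position: [0.6614, 0.0388, 0.0237]
eef_rot: [179.9, 0.1, 81.4]
force: [5.0, -2.4, 2.0]
gripper_width: 0.047
```

```bash
python3 - <<'E'
from h import *
p=eyes.capture("wrist");save(p,"w5",None,1.5)
o=readout.observe();print(o["force"],o["position"])
E
```

```text
[ 4.47761228 -0.95465383  2.17047411] [0.66071529 0.03904768 0.02371019]
```

View pics/w5.png

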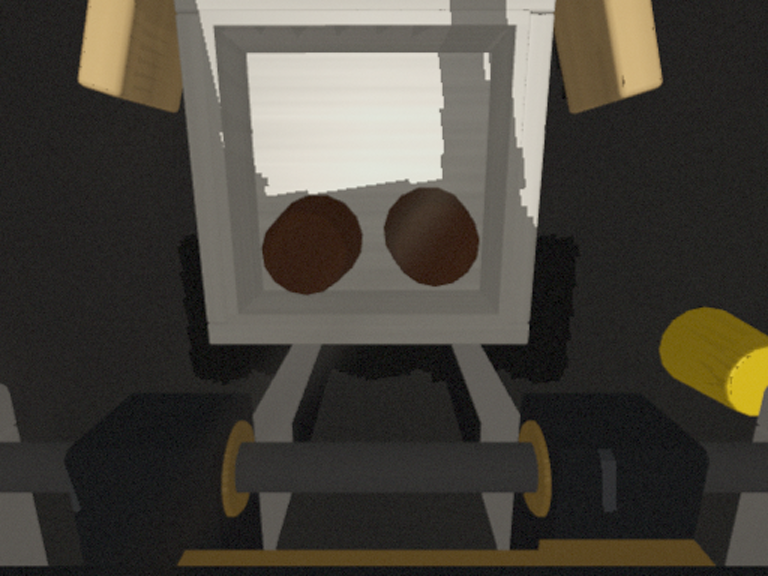

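Call:
servo_tool([
  [[0, 0.0006, -0.003, 0, 0], [0, 0.0006, -0.003, 0, 0], [0, 0.0006, -0.003, 0, 0], [0, 0.0006, -0.003, 0, 0], [0, 0.0006, -0.003, 0, 0]],
])

```text
time_s: 7.05
position: [0.647, 0.0441, 0.0237]
eef_rot: [179.9, 0.1, 81.4]
force: [5.0, -2.8, 1.7]
gripper_width: 0.047
```

```bash
python3 - <<'E'
from h import *
p=eyes.capture("wrist");save(p,"w6",None,1.5)
o=readout.observe();print(o["force"],o["position"])
E
```

```text
[ 4.83408486 -1.57188189  0.74962144] [0.64630324 0.04432366 0.02370183]
```

View pics/w6.png

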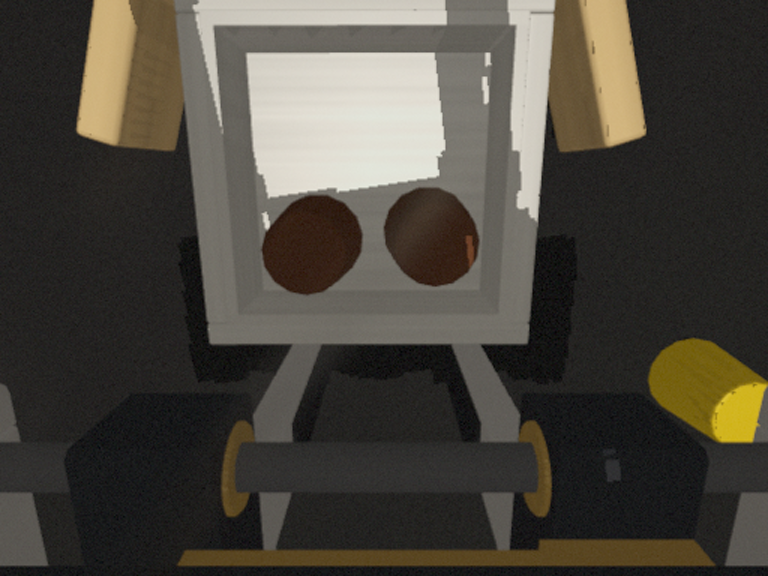

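Call:
servo_tool([
  [[0, 0.0002, -0.003, 0, 0], [0, 0.0002, -0.003, 0, 0], [0, 0.0002, -0.003, 0, 0], [0, 0.0001, -0.003, 0, 0], [0, 0, -0.003, 0, 0]],
])

```text
time_s: 7.6
position: [0.6323, 0.0475, 0.0237]
eef_rot: [179.9, 0.0, 81.4]
force: [5.0, -0.5, 2.3]
gripper_width: 0.0471
```

Call:
servo_tool([
  [[0, 0, -0.003, 0, 0], [0, 0, -0.003, 0, 0], [0, 0, -0.003, 0, 0]],
])

```text
time_s: 7.9
position: [0.6234, 0.0489, 0.0237]
eef_rot: [179.9, 0.0, 81.4]
force: [5.5, -1.7, 1.5]
gripper_width: 0.0469
```

Call:
servo_tool([
  [[0, 0, -0.001, 0, 0], [0, 0, -0.001, 0, 0], [0, 0, -0.001, 0, 0], [0, 0, -0.001, 0, 0], [0, 0, -0.001, 0, 0]],
])

```text
time_s: 8.4
position: [0.6185, 0.0497, 0.0237]
eef_rot: [179.9, -0.0, 81.4]
force: [4.9, -1.6, 2.8]
gripper_width: 0.047
```

```bash
python3 - <<'E'
from h import *
s=eyes.capture("side");save(s,"d7",(110,110,280,260),4.5)
p=eyes.capture("wrist");save(p,"w7",None,1.5)
o=readout.observe();print(o["force"],o["position"])
E
```

```text
[ 5.27656641 -0.66459583  2.1691904 ] [0.61825525 0.0496996  0.02365192]
```

View pics/w7.png

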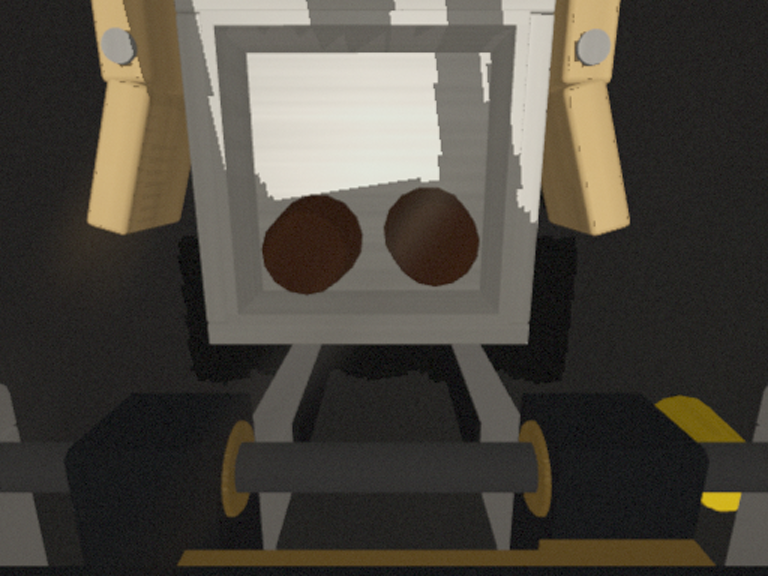

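View pics/d7.png

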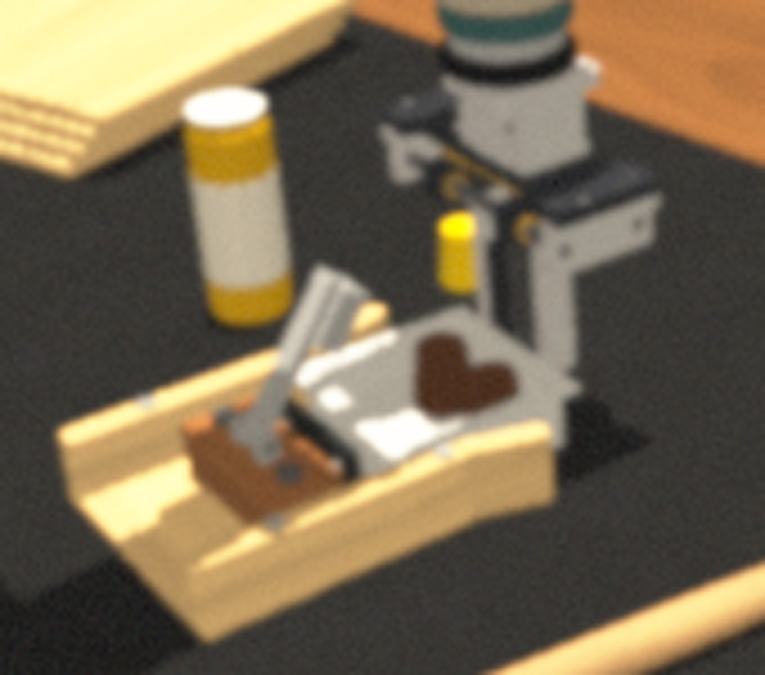

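Call:
servo_tool([
  [[0, 0, -0.0008, 0, 0], [0, 0, -0.0008, 0, 0], [0, 0, -0.0008, 0, 0], [0, 0, -0.0008, 0, 0]],
])

```text
time_s: 8.9
position: [0.6154, 0.0501, 0.0237]
eef_rot: [179.9, -0.0, 81.4]
force: [5.4, -1.1, 2.0]
gripper_width: 0.0474
```

Call:
servo_tool([
  [[0, 0, -0.0008, 0, 0], [0, 0, -0.0008, 0, 0], [0, 0, -0.0008, 0, 0]],
])

```text
time_s: 9.2
position: [0.613, 0.0505, 0.0237]
eef_rot: [179.9, -0.0, 81.4]
force: [5.7, -0.6, 1.3]
gripper_width: 0.0466
```

Call:
servo_tool([
  [[0, 0, -0.0008, 0, 0], [0, 0, -0.0008, 0, 0], [0, 0, -0.0008, 0, 0]],
])

```text
time_s: 9.5
position: [0.6106, 0.0509, 0.0237]
eef_rot: [179.9, -0.0, 81.4]
force: [4.6, -1.5, 1.4]
gripper_width: 0.0471
```

Call:
servo_tool([
  [[0, 0, -0.0008, 0, 0], [0, 0, -0.0008, 0, 0], [0, 0, -0.0008, 0, 0]],
])

```text
time_s: 9.8
position: [0.6082, 0.0513, 0.0237]
eef_rot: [179.9, -0.0, 81.4]
force: [5.4, -0.9, 2.1]
gripper_width: 0.0471
```

Call:
servo_tool([
  [[0, 0, -0.0008, 0, 0], [0, 0, -0.0008, 0, 0], [0, 0, -0.0008, 0, 0]],
])

```text
time_s: 10.1
position: [0.606, 0.0516, 0.0237]
eef_rot: [179.9, -0.0, 81.4]
force: [6.0, -0.8, 1.6]
gripper_width: 0.0469
```

Call:
servo_tool([
  [[0, 0, -0.0006, 0, 0], [0, 0, -0.0006, 0, 0], [0, 0, -0.0006, 0, 0]],
])

```text
time_s: 10.4
position: [0.6054, 0.0516, 0.0237]
eef_rot: [179.7, -0.0, 81.4]
force: [7.5, -0.6, 0.4]
gripper_width: 0.0469
```

Call:
servo_tool([
  [[0, 0, -0.0006, 0, 0], [0, 0, -0.0006, 0, 0], [0, 0, 0, 0, 0]],
])

```text
time_s: 10.7
position: [0.6048, 0.0517, 0.0237]
eef_rot: [179.7, -0.0, 81.4]
force: [8.4, -1.0, -1.3]
gripper_width: 0.0468
```

Call:
servo_tool([
  [[0, 0, -0.0006, 0, 0], [0, 0, -0.0006, 0, 0], [0, 0, -0.0006, 0, 0], [0, 0, 0, 0, 0]],
])

```text
time_s: 11.1
position: [0.6041, 0.0518, 0.0238]
eef_rot: [179.6, -0.0, 81.4]
force: [10.1, -2.6, -2.5]
gripper_width: 0.0475
```

```bash
python3 - <<'E'
from h import *
o=readout.observe();print(o["force"],o["position"])
s=eyes.capture("side");save(s,"d8",(110,110,280,260),4.5)
o=readout.observe();print(o["force"],o["position"])
E
```

```text
[10.13628433 -2.64928585 -2.51682091] [0.60410536 0.05181886 0.0237563 ]
[10.31559667 -2.1634332  -1.93282865] [0.60413503 0.05180811 0.02377553]
```

View pics/d8.png

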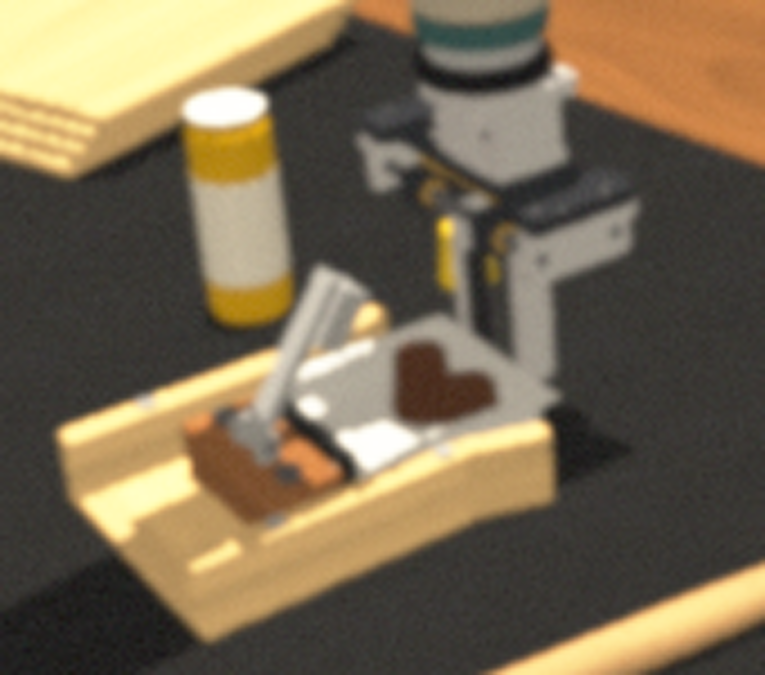

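Call:
servo_tool([
  [[0, 0, -0.0006, 0, 0], [0, 0, -0.0006, 0, 0], [0, 0, -0.0006, 0, 0], [0, 0, -0.0006, 0, 0], [0, 0, 0, 0, 0]],
])

```text
time_s: 11.65
position: [0.6032, 0.052, 0.024]
eef_rot: [179.4, -0.0, 81.4]
force: [12.5, -2.8, -4.2]
gripper_width: 0.0466
```

Call:
servo_tool([
  [[0, 0, 0, 0.001, 0], [0, 0, 0, 0.001, 0], [0, 0, 0, 0, 0]],
])

```text
time_s: 11.95
position: [0.6034, 0.0521, 0.0234]
eef_rot: [179.4, -0.0, 81.4]
force: [9.4, -2.3, 5.1]
gripper_width: 0.0469
```

Call:
servo_tool([
  [[0, 0, -0.0006, 0, 0], [0, 0, -0.0006, 0, 0], [0, 0, -0.0006, 0, 0], [0, 0, -0.0006, 0, 0], [0, 0, 0, 0, 0]],
])

```text
time_s: 12.45
position: [0.6034, 0.0521, 0.0235]
eef_rot: [179.1, -0.0, 81.4]
force: [13.9, -2.7, 1.2]
gripper_width: 0.0468
```

Call:
servo_tool([
  [[0, 0, -0.0006, 0, 0], [0, 0, -0.0006, 0, 0], [0, 0, -0.0006, 0, 0], [0, 0, 0, 0, 0], [0, 0, 0, 0, 0]],
])

```text
time_s: 12.95
position: [0.6029, 0.0522, 0.0236]
eef_rot: [178.9, -0.1, 81.4]
force: [15.7, -3.3, -0.9]
gripper_width: 0.047
```

```bash
python3 - <<'E'
from h import *
for i in range(6):
  s=eyes.capture("wrist");o=readout.observe();print(o["force"],o["position"])
save(s,"w9",None,1.5)
E
```

```text
[16.43720159 -3.24128066 -1.66799688] [0.60294802 0.05214144 0.02359206]
[17.06230613 -2.94356485 -1.03938179] [0.60293218 0.05213386 0.02356121]
[15.45599528 -3.61572266 -1.2162086 ] [0.60292062 0.05214824 0.02355491]
[15.8009475  -3.42124151 -0.31119972] [0.60293242 0.0521545  0.02357311]
[15.56666171 -2.78185681 -1.18336308] [0.60292959 0.05213317 0.02357976]
[16.58222821 -3.40401657 -1.39953341] [0.60291312 0.0521397  0.02353653]
```

View pics/w9.png

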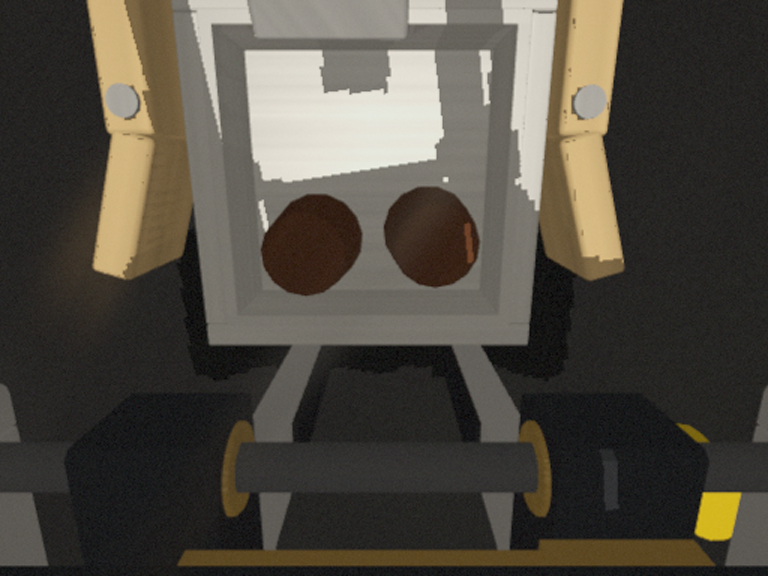

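Call:
servo_tool([
  [[0, 0, -0.0006, 0, 0], [0, 0, -0.0005, 0, 0], [0, 0, 0, 0, 0], [0, 0, 0, 0, 0], [0, 0, 0, 0, 0]],
])

```text
time_s: 13.75
position: [0.6025, 0.0522, 0.0236]
eef_rot: [178.9, -0.1, 81.4]
force: [17.3, -2.4, -2.4]
gripper_width: 0.0471
```

Call:
servo_tool([
  [[0, 0, 0.002, 0, 0], [0, 0, 0.002, 0, 0], [0, 0, 0.003, 0, 0], [0, 0, 0.003, 0, 0], [0, 0, 0.004, 0, 0]],
])

```text
time_s: 14.25
position: [0.6048, 0.0517, 0.0211]
eef_rot: [-179.8, 0.0, 81.3]
force: [0.4, 0.1, 0.8]
gripper_width: 0.0469
```

Call:
servo_tool([
  [[0, 0, 0.005, 0, 0], [0, 0, 0.005, 0, 0], [0, 0, 0.005, 0, 0], [0, 0, 0.005, 0, 0], [0, 0, 0, 0, 0]],
])

```text
time_s: 14.75
position: [0.6266, 0.0485, 0.0212]
eef_rot: [-180.0, -0.0, 81.4]
force: [0.0, 0.9, -0.4]
gripper_width: 0.0465
```

```bash
python3 - <<'E'
from h import *
o=readout.observe();print(o["force"],o["position"],o["eef_rot"])
s=eyes.capture("side");save(s,"d10",(110,110,280,260),4.5)
a=eyes.capture("scene");save(a,"s10",(240,100,410,240),4.5)
for p in(a,s):
  for r in regions_of("latch",p)[:1]: print(r["location"],r["confidence"],[ (x.min(),x.max()) for x in np.nonzero(r["mask"])])
E
```

```text
[ 0.0018046   0.85431357 -0.42416727] [0.626583   0.04848819 0.02120293] [-1.79994521e+02 -4.56491236e-03  8.13545088e+01]
[331.5, 169.8] 0.69 [(np.int64(162), np.int64(174)), (np.int64(324), np.int64(343))]
[175.1, 187.4] 0.72 [(np.int64(170), np.int64(210)), (np.int64(163), np.int64(191))]
```

View pics/d10.png

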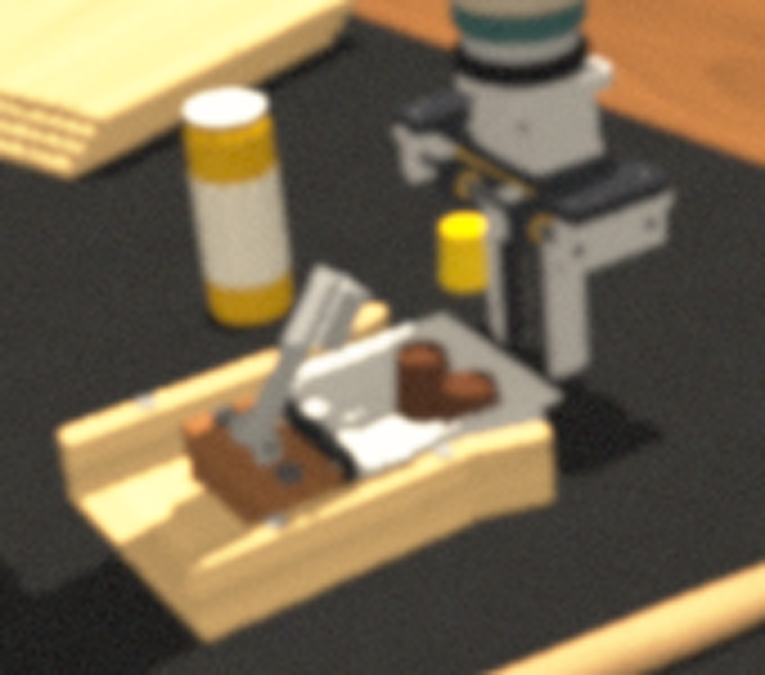

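View pics/s10.png

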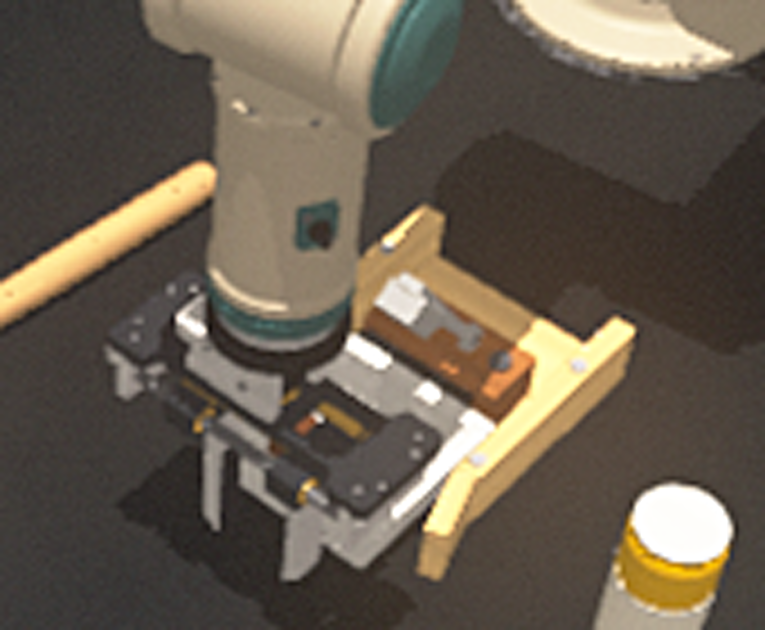

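```bash
cat > fit.py <<'E'
from h import *
from scipy.spatial import ConvexHull
yaw=np.radians(-8.7);U=np.array([np.cos(yaw),np.sin(yaw),0]);V=np.array([-np.sin(yaw),np.cos(yaw),0]);O=np.array([.458,.0625,0])
def box(x0,x1,w,z0,z1): return np.array([(x,y,z) for x in(x0,x1) for y in(-w/2,w/2) for z in(z0,z1)])
def model(hx,th,dy):
    out=[]
    for B in (box(0,.096,.016,-.004,.004),box(.058,.094,.026,-.020,-.004)):
        x=B[:,0]*np.cos(th)-B[:,2]*np.sin(th);z=B[:,0]*np.sin(th)+B[:,2]*np.cos(th)
        out.append(O+np.outer(hx+x,U)+np.outer(B[:,1]+dy,V)+np.outer(z+.05,[0,0,1]))
    return out
def sil(p,hx,th,dy):
    m=np.zeros((384,512),np.uint8)
    for B in model(hx,th,dy):
        q=cv2.convexHull(np.round(proj(p,B)*16).astype(np.int32)); cv2.fillPoly(m,[q],1,shift=4)
    return m>0
E
python3 - <<'E'
from fit import *
a=eyes.capture("scene");b=eyes.capture("side")
M=[(p,regions_of("latch",p)[0]["mask"]) for p in(a,b)]
import pickle;pickle.dump(M,open("m.pkl","wb"))
for p,m in M: print(m.sum())
res=[]
for hx in np.arange(-.04,-.01,.003):
  for th in np.arange(.8,1.25,.03):
    for dy in np.arange(-.008,.009,.002):
      s=[ (lambda k:(k&m).sum()/(k|m).sum())(sil(p,hx,th,dy)) for p,m in M]
      res.append((sum(s),s,hx,th,dy))
res.sort(key=lambda r:-r[0])
for r in res[:10]: print(np.round(r[1],2),np.round(r[2:],3))
_,_,hx,th,dy=res[0]
for n,(p,m) in zip("ab",M):
    im=p["color"][:,:,::-1].copy()
    big=cv2.resize(im,None,fx=4,fy=4,interpolation=cv2.INTER_CUBIC)
    for B in model(hx,th,dy):
        q=cv2.convexHull((proj(p,B)*4+2).astype(np.int32)); cv2.polylines(big,[q],True,(0,255,0),1)
    u=proj(p,O+hx*U+[0,0,.08])[0]*4
    x,y=max(0,int(u[0])-250),max(0,int(u[1])-250)
    cv2.imwrite(f"pics/fit_{n}.png",big[y:y+500,x:x+500])
E
```

```text
168
336
[0.83 0.83] [-0.022  0.95   0.   ]
[0.87 0.77] [-0.019  0.98   0.002]
[0.87 0.77] [-0.019  0.98   0.   ]
[0.85 0.77] [-0.019  0.95   0.002]
[0.8  0.82] [-0.022  0.92   0.   ]
[0.82 0.78] [-0.022  0.92   0.002]
[0.81 0.79] [-0.022  0.95   0.004]
[0.81 0.79] [-0.022  0.95  -0.002]
[0.8  0.79] [-0.019  1.01   0.   ]
[0.8  0.79] [-0.022  0.98   0.   ]
```

```bash
python3 -c "
import cv2,numpy as np
cv2.imwrite('pics/fit_ab.png',np.hstack([cv2.resize(cv2.imread(f'pics/fit_{n}.png'),(400,400)) for n in 'ab']))"
```

```text
(no output)
```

View pics/fit_ab.png

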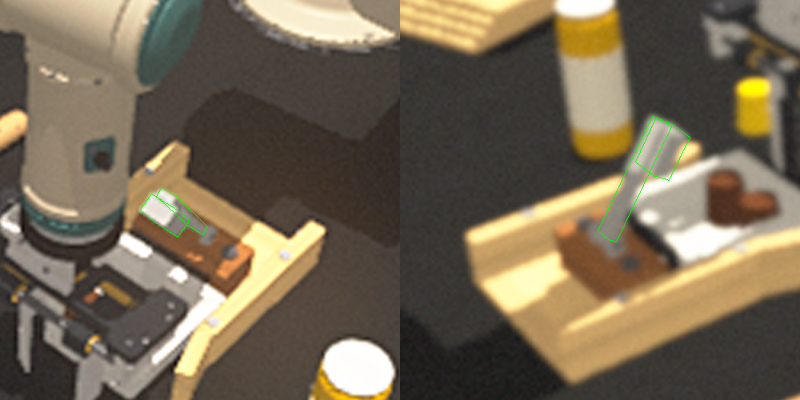

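Call:
servo_tool([
  [[1, 0, 0.005, -0.04, 0], [1, 0, 0, -0.04, 0], [1, 0, 0, -0.04, 0], [1, -0.006, -0.02, -0.02, 0], [1, -0.006, -0.04, 0, 0]],
])

```text
time_s: 15.65
position: [0.5741, 0.0444, 0.1652]
eef_rot: [179.4, -0.1, 81.3]
force: [0.0, 0.4, -0.7]
gripper_width: 0.0107
```

Call:
servo_tool([
  [[1, 0, -0.04, 0, 0], [1, 0, -0.035, 0, 0], [1, 0, -0.01, 0, 0], [1, 0, 0, 0, 0], [1, 0, 0, 0, 0]],
])

```text
time_s: 16.15
position: [0.4876, 0.0576, 0.1619]
eef_rot: [179.8, -0.0, 81.4]
force: [0.3, 0.1, -0.2]
gripper_width: 0.0007
```

```bash
python3 - <<'E'
from fit import *
o=readout.observe();P=o["position"];print(o["force"],P,o["eef_rot"],o["gripper_width"],(P-O)@U,(P-O)@V)
s=eyes.capture("side");save(s,"d11",(110,90,280,240),4.5)
s=eyes.capture("wrist");save(s,"w11",None,1.4)
E
```

```text
[ 0.29919565  0.05679265 -0.21728034] [0.48755015 0.05758122 0.1619411 ] [ 1.79848395e+02 -1.57005980e-02  8.13640648e+01] 0.0006503739386087301 0.029954158781091682 -0.0003924069364747088
```

View pics/d11.png

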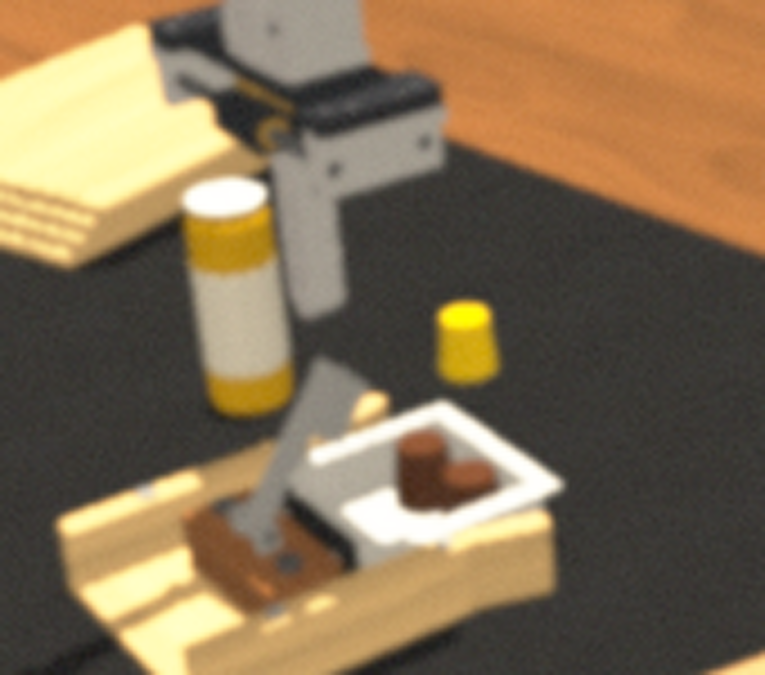

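View pics/w11.png

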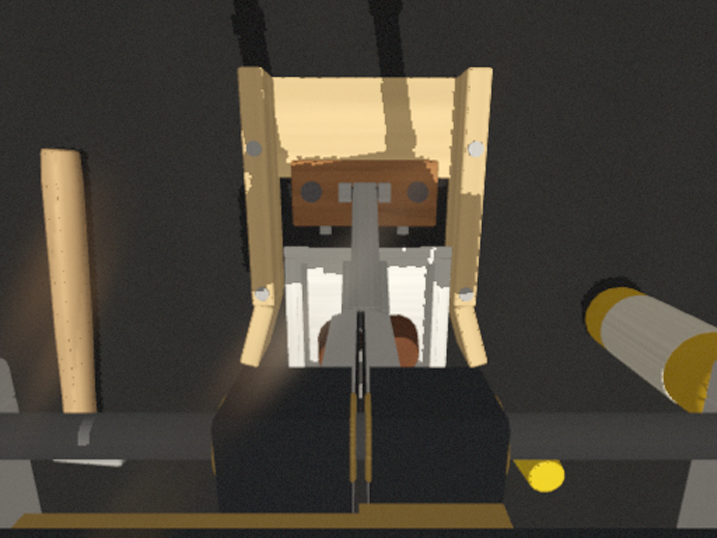

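Call:
servo_tool([
  [[1, 0, -0.002, 0.012, 0], [1, 0, 0, 0.01, 0], [1, 0, 0, 0.005, 0], [1, 0, 0, 0.003, 0]],
])

```text
time_s: 16.65
position: [0.484, 0.058, 0.1306]
eef_rot: [-179.9, 0.0, 81.4]
force: [0.2, 0.1, 0.8]
gripper_width: 0.0006
```

Call:
servo_tool([
  [[1, 0, 0.001, 0.002, 0], [1, 0, 0.002, 0.002, 0], [1, 0, 0.002, 0.002, 0], [1, 0, 0.002, 0.002, 0]],
])

```text
time_s: 17.05
position: [0.4921, 0.0568, 0.124]
eef_rot: [179.8, -0.0, 81.4]
force: [0.9, -2.2, 2.4]
gripper_width: 0.0008
```

Call:
servo_tool([
  [[1, 0, 0.0035, 0.003, 0], [1, 0, 0.003, 0.003, 0], [1, 0, 0.003, 0.003, 0], [1, 0, 0.0025, 0.003, 0], [1, 0, 0.0022, 0.003, 0]],
])

```text
time_s: 17.55
position: [0.5044, 0.055, 0.1079]
eef_rot: [-179.9, -0.0, 81.4]
force: [1.9, 0.6, 0.9]
gripper_width: 0.0003
```

Call:
servo_tool([
  [[1, 0, 0.0022, 0.003, 0], [1, 0, 0.0022, 0.003, 0], [1, 0, 0.002, 0.003, 0], [1, 0, 0.0017, 0.003, 0], [1, 0, 0.0015, 0.003, 0]],
])

```text
time_s: 18.05
position: [0.5138, 0.0535, 0.0929]
eef_rot: [-179.9, -0.0, 81.4]
force: [0.8, 0.0, 0.7]
gripper_width: 0.0004
```

```bash
python3 - <<'E'
from fit import *
o=readout.observe();P=o["position"];print(o["force"],P,(P-O)@U,(P-O)@V)
s=eyes.capture("side");save(s,"d12",(110,90,280,240),4.5)
E
```

```text
[0.83899357 0.01362079 0.74796639] [0.51383261 0.05345126 0.092942  ] 0.05655891416783842 -0.0004993346677735577
```

View pics/d12.png

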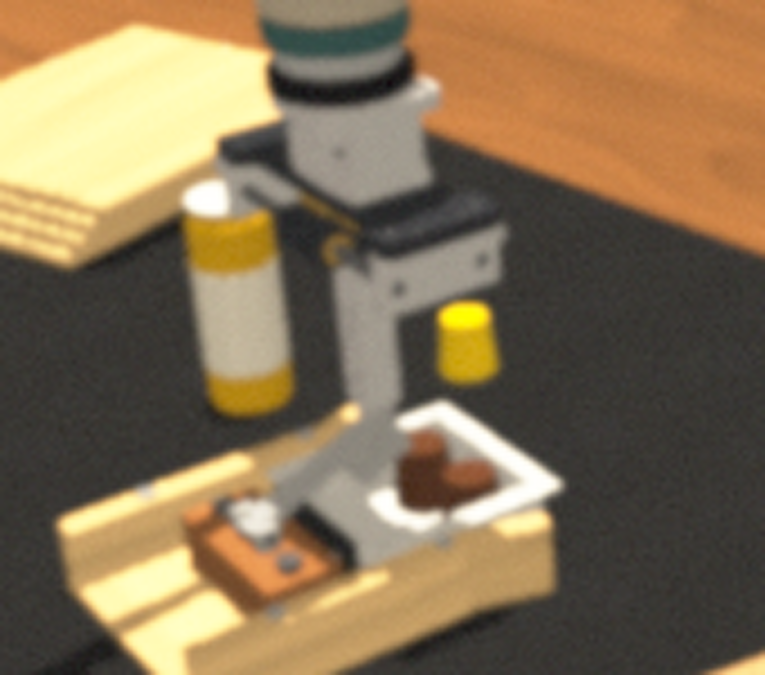

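Call:
servo_tool([
  [[1, 0, 0.0015, 0.003, 0], [1, 0, 0.0015, 0.003, 0], [1, 0, 0.0013, 0.003, 0], [1, 0, 0.0012, 0.003, 0], [1, 0, 0.001, 0.003, 0]],
])

```text
time_s: 18.6
position: [0.5208, 0.0524, 0.0782]
eef_rot: [180.0, -0.0, 81.4]
force: [0.1, 0.6, 0.4]
gripper_width: 0.0009
```

Call:
servo_tool([
  [[1, 0, 0.001, 0.002, 0], [1, 0, 0.001, 0.002, 0], [1, 0, 0.0008, 0.002, 0], [1, 0, 0.0005, 0.001, 0]],
])

```text
time_s: 19.0
position: [0.524, 0.0519, 0.0713]
eef_rot: [-180.0, -0.0, 81.4]
force: [-0.5, -0.1, -0.6]
gripper_width: 0.0004
```

Call:
servo_tool([
  [[1, 0, 0.0005, 0.001, 0], [1, 0, 0.0005, 0.001, 0], [1, 0, 0.0005, 0.001, 0]],
])

```text
time_s: 19.3
position: [0.5255, 0.0517, 0.0684]
eef_rot: [180.0, -0.0, 81.4]
force: [0.6, 0.1, -0.3]
gripper_width: 0.0002
```

```bash
python3 - <<'E'
from fit import *
o=readout.observe();P=o["position"];print(o["force"],P,(P-O)@U,(P-O)@V)
s=eyes.capture("side");save(s,"d13",(150,130,250,220),7)
s=eyes.capture("wrist");save(s,"w13",None,1.4)
E
```

```text
[ 0.579029    0.1233278  -0.31789451] [0.52550977 0.05170154 0.06844421] 0.06836638163075576 -0.0004626305515022118
```

View pics/d13.png

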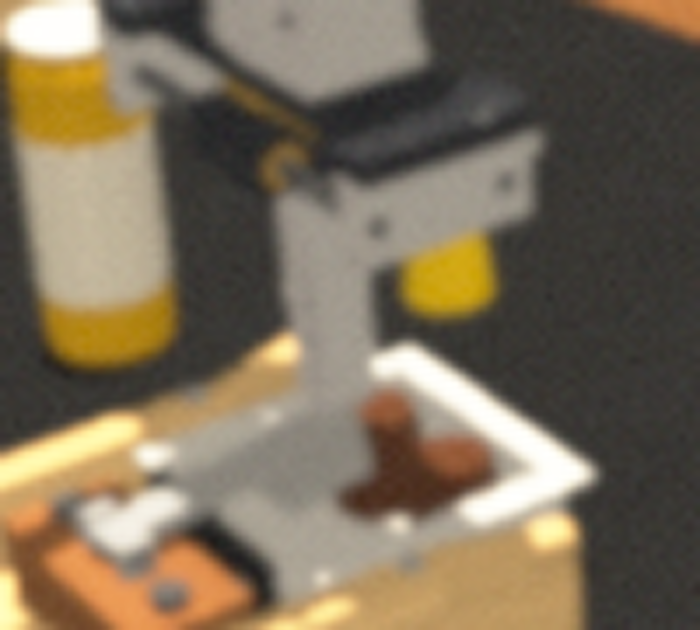

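View pics/w13.png

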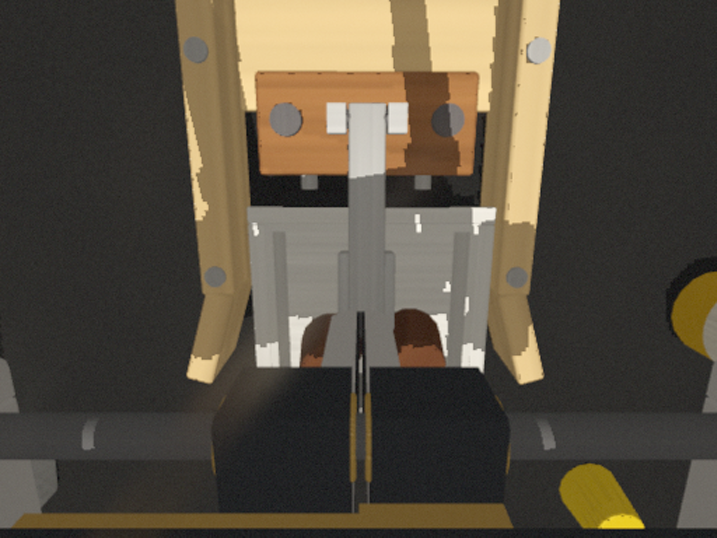

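Call:
servo_tool([
  [[1, 0, 0.0003, 0.001, 0], [1, 0, 0.0003, 0.001, 0], [1, 0, 0.0003, 0.001, 0], [1, 0, 0.0003, 0.001, 0]],
])

```text
time_s: 19.8
position: [0.5267, 0.0515, 0.0644]
eef_rot: [-180.0, -0.0, 81.4]
force: [-0.6, 0.1, -0.2]
gripper_width: 0.0003
```

Call:
servo_tool([
  [[1, 0, 0.0003, 0.001, 0], [1, 0, 0.0003, 0.001, 0], [1, 0, 0, 0.001, 0]],
])

```text
time_s: 20.1
position: [0.5274, 0.0514, 0.0614]
eef_rot: [180.0, -0.0, 81.4]
force: [1.0, -0.2, 0.4]
gripper_width: 0.0006
```

Call:
servo_tool([
  [[1, 0, 0, 0.001, 0], [1, 0, 0, 0.001, 0], [1, 0, 0, 0.001, 0]],
])

```text
time_s: 20.4
position: [0.5274, 0.0515, 0.0584]
eef_rot: [180.0, -0.0, 81.4]
force: [-0.0, -0.3, -0.2]
gripper_width: 0.0003
```

```bash
python3 - <<'E'
from fit import *
o=readout.observe();P=o["position"];print(o["force"],P,(P-O)@U,(P-O)@V)
s=eyes.capture("side");save(s,"d14",(150,130,250,220),7)
E
```

```text
[-0.01289157 -0.33403089 -0.17072627] [0.52743643 0.05146015 0.05843711] 0.0703073798271189 -0.00040981320164327264
```

View pics/d14.png

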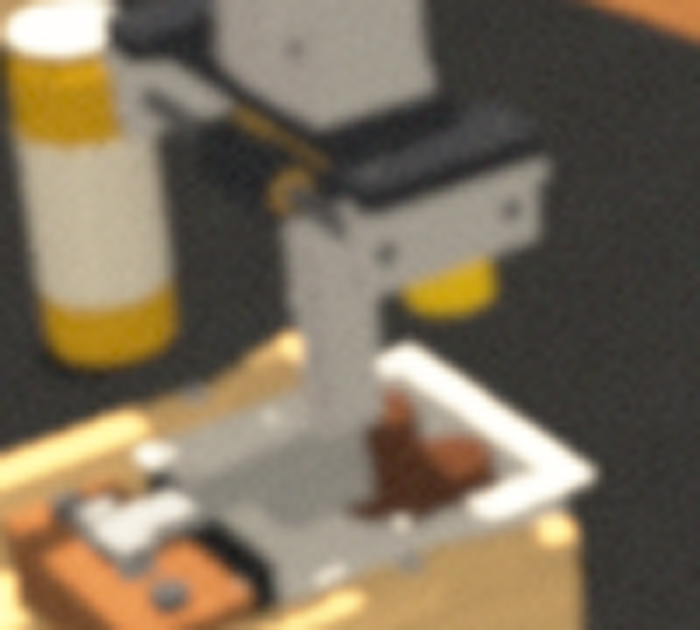

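Call:
servo_tool([
  [[1, 0, 0, 0.001, 0], [1, 0, 0, 0.001, 0], [1, 0, 0, 0.001, 0]],
])

```text
time_s: 20.75
position: [0.5273, 0.0514, 0.0554]
eef_rot: [180.0, -0.0, 81.4]
force: [0.3, 1.4, 0.0]
gripper_width: 0.0007
```

Call:
servo_tool([
  [[1, 0, 0, 0.0007, 0], [1, 0, 0, 0.0007, 0], [1, 0, 0, 0, 0]],
])

```text
time_s: 21.05
position: [0.5272, 0.0515, 0.0542]
eef_rot: [180.0, -0.0, 81.4]
force: [-0.4, -0.6, 1.8]
gripper_width: 0.0003
```

Call:
servo_tool([
  [[1, 0, 0, 0.0006, 0], [1, 0, 0, 0, 0], [1, 0, 0, 0, 0]],
])

```text
time_s: 21.35
position: [0.5273, 0.0515, 0.0541]
eef_rot: [180.0, -0.0, 81.4]
force: [-0.6, 0.6, 5.5]
gripper_width: 0.0005
```

Call:
servo_tool([
  [[1, 0, 0, -0.003, 0], [1, 0, 0, -0.01, 0], [1, 0, 0, -0.04, 0], [1, 0, 0, -0.04, 0], [1, 0, 0, -0.04, 0]],
])

```text
time_s: 21.85
position: [0.5269, 0.0515, 0.1882]
eef_rot: [-180.0, -0.0, 81.4]
force: [0.8, 0.3, 0.0]
gripper_width: 0.0005
```

Call:
servo_tool([
  [[1, 0, 0.04, 0, 0], [1, 0, 0.04, 0, 0], [1, 0, 0.04, 0, 0], [1, 0, 0, 0, 0], [1, 0, 0, 0, 0]],
])

```text
time_s: 22.35
position: [0.6457, 0.0333, 0.1859]
eef_rot: [-179.9, -0.0, 81.3]
force: [-0.0, -0.2, 0.6]
gripper_width: 0.0006
```

```bash
python3 - <<'E'
from fit import *
o=readout.observe();print(o["force"],o["position"])
s=eyes.capture("side");save(s,"d15",(120,130,250,230),6)
w=eyes.capture("wrist");save(w,"w15",None,1.4)
a=eyes.capture("scene");save(a,"s15",(200,90,410,280),3.7)
for p in(a,w,s):
  r=pinpoint("tray",p)
  for q in r[:3]:
    X=atz(p,q["location"],0); print(q["confidence"],X,(X-O)@U,(X-O)@V)
for p in(a,s):
  for r in regions_of("latch",p)[:1]:
    for th in (0,.05,.1,.15,.2,.3):
      k=sil(p,-.021,th,0);m=r["mask"];print(th,round((k&m).sum()/(k|m).sum(),2),end=" ")
    print()
E
```

```text
[-0.02680432 -0.15490348  0.6080462 ] [0.64567241 0.03330551 0.18586996]
0.79 [ 0.79008234 -0.25154068  0.        ] 0.37576341176678857 -0.26019624207328107
0.69 [ 7.05607842e-01 -4.23123959e-01 -1.11022302e-16] 0.31821471658308165 -0.44258294957578737
0.67 [0.53069967 0.05638319 0.        ] 0.07278841227037731 0.004950179288145735
0.6 [0.53547038 0.05253786 0.        ] 0.0780858752780692 0.0018707226291837782
0.56 [ 0.78328533 -0.25282206  0.        ] 0.3692384352168229 -0.2624909982683264
0.76 [0.52827354 0.04397352 0.        ] 0.0722672980549358 -0.007683676607860105
0.7 [ 0.70277599 -0.42000436  0.        ] 0.31494357654873195 -0.4399275924471003
0.65 [ 0.77851001 -0.25479459  0.        ] 0.364816424887591 -0.2651631538104952
0 0.84 0.05 0.77 0.1 0.71 0.15 0.65 0.2 0.6 0.3 0.48 
0 0.79 0.05 0.73 0.1 0.64 0.15 0.52 0.2 0.44 0.3 0.29
```

View pics/d15.png

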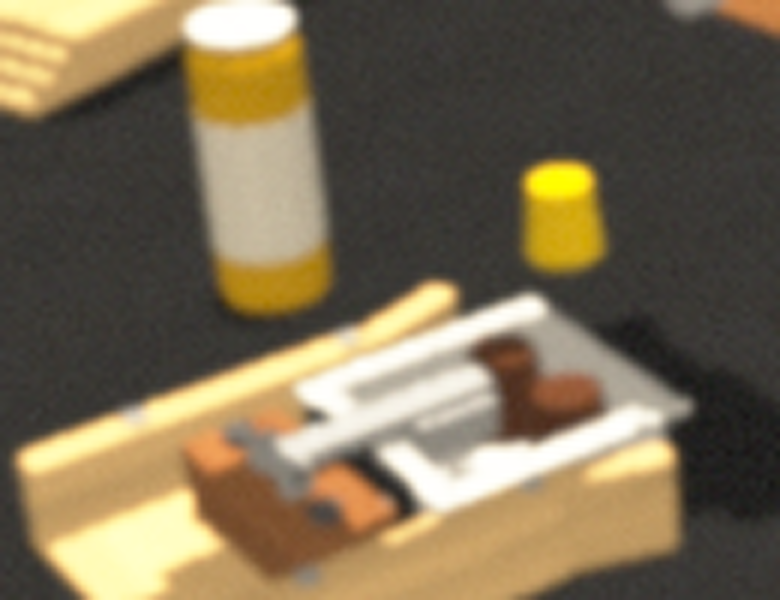

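View pics/w15.png

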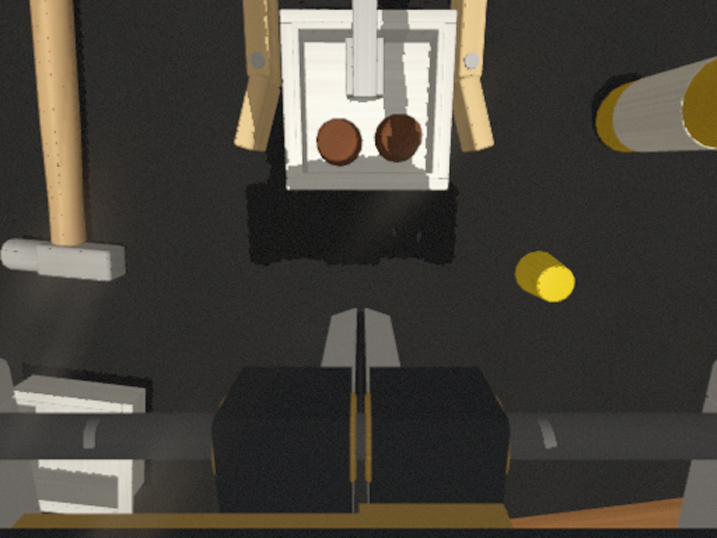

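View pics/s15.png

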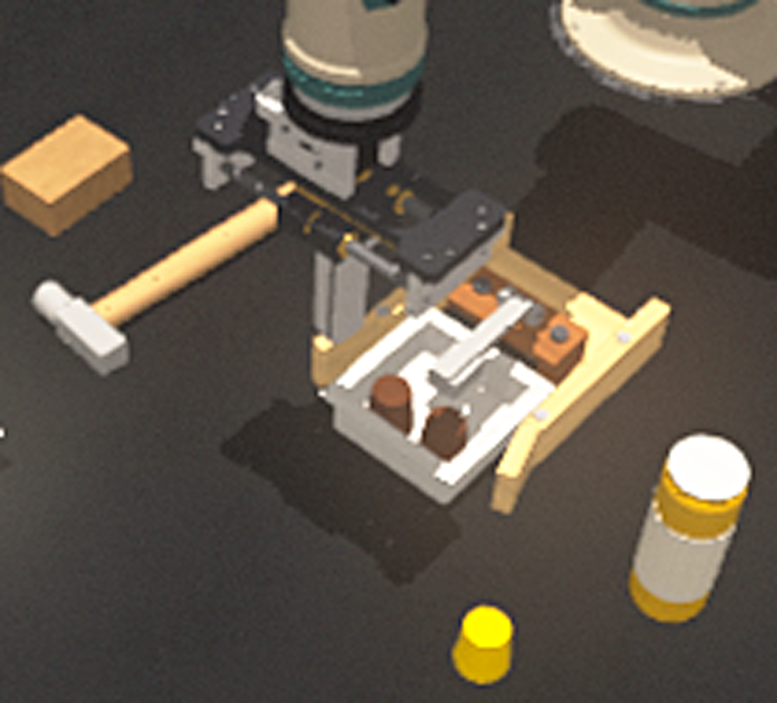

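```bash
python3 -c "
from bench import job,readout
print(readout.observe()['time_s'],job.hand_in())"
```

```text
the job is handed in; nothing more can be done
22.75 None
```

The tray is at the stop with the latch folded fully down over its near wall, and I handed the job in at 22.75 s. No verdict was reported.

**What I did**
- I put both fingertips behind the tray's far lip, with the gripper half open. I dragged the tray between the battens against a drag of about 5.5 N and slowed down before the stop.
- When the tray met the pad I raised the force in small steps to about 17.5 N, which puts about 12 N on the pad. I held it there, then backed off the way the fingers had come.
- I then folded the latch from above with the closed fingers. It met its fixed limit at a fingertip height of 54 mm, which is 0 rad.

**Last checks before handing in**
- **Latch:** outlines drawn at several angles matched both camera views best at 0 rad. The pictures show the nose inside the near wall.
- **Tray:** it lies flat against the pad, and both feet stand upright in it. Its centre reads 72 to 78 mm along the dock's x in the three views. That is under the 80 mm limit, but the top reading leaves only about 2 mm.
- **Bystanders:** the can, hammer and carton look untouched in the pictures; I did not measure their positions again.
- **Arm:** it is clear of everything.

**What was off**
- While I was pressing the tray, the fingers briefly pulled up on the lip with about 4 N. I corrected this by moving the tool down 2 mm. I saw no tipping in the pictures afterwards.
- From about 0.3 rad down to the limit, the fingers felt almost no latch resistance, though 2 to 3 N was expected. Contact at the limit was clear, at about 5 N.

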